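# Square a board up in the drilling fence

### The job

Get the larger wooden board ready for drilling: push it along the bench with the fingertips until one long edge lies flush along the aluminium fence and its end butts against the dark steel end stop. It stays flat on the bench: do not lift or tip it. Leave the small offcut, the tape measure and the jar where they are.

Things in the scene. Friction and masses are not known exactly. Their poses are not given: they have to be found in the camera images.
- board_center (a point): Centre of the larger loose wooden board (two pencilled crosses on top), 110 mm (its x) by 180 mm (its y) by 22 mm thick, about 0.3 kg, flat on the bench and free to slide; the point is 11 mm above the bench. Long edges at x = -55 and +55 mm, ends at y = -90 and +90 mm. It starts on the fence's +x side and the stop's -y side, clear of both, turned up to 18 degrees against the fence.
- fence: Straight aluminium fence fixed to the bench, 40 mm (its x) by 520 mm (its y) by 30 mm high; origin at the centre of its underside. Its working face is on its +x side (away from the robot), 20 mm from the origin. Two black knobs (30 mm across, top 50 mm above the bench) sit on it 235 mm either side of the origin. It is turned up to 15 degrees about vertical.
- stop: End stop fixed to the bench: dark steel block 60 mm (its x) by 30 mm (its y) by 32 mm high against the fence's working face; a bracket (top at 36 mm) with a small knob (top at 48 mm) reaches back over the fence. Origin at the centre of the block's underside, axes parallel to the fence's. The board's end must butt against its -y face, 15 mm from the origin.
- offcut: Bystander: small loose offcut of the same wood, 55 x 85 x 22 mm; origin at the centre of its underside.
- tape: Bystander: loose tape measure in a black case, 62 x 34 x 58 mm high, with a steel tip 12 mm out on its -x side; origin at the centre of its underside.
- jar: Bystander: loose closed glass jar, 56 mm across, 60 mm high; origin at the centre of its underside.
There are look-alikes about, which are no part of the job. What is shaped like the part that bears board_center but purple or yellow is not meant.

How it is judged:
By the outcome, as a careful person would: the job done as asked, in the order asked, and still so for the second after the job is handed in, with the robot touching nothing.
It also fails if it takes over 64 s, if anything falls off the work surface, if the arm or the gripper's body presses on something with over 40 N, if the wrist force passes 120 N, or if a joint passes its speed limit or range.

### The arm

A 6-joint arm with a two-finger parallel gripper is mounted at the origin on the work surface. World frame = base frame: x ahead of the robot, y to its left, z up, the work surface at z = 0. Lengths are in m, angles in rad, forces in N, time in s.
With the tool pointing down it reaches from about 0.375 to 0.9 m from the base axis. Payload 3.1 kg.
Tool frame: the origin (TCP) lies between the finger pads; the fingertips stand 19 mm ahead of it and the grasp point (between the pads) is the TCP; z points along the fingers, y is the direction in which the jaws open and shut (so a half turn about z gives the same grasp; the last joint's range is limited). The gripper opens to 87 mm and grips with 3 to 60 N. Pads are 19 mm wide; open, the fingers measure 117 mm over their backs; the gripper's body (75 mm by 190 mm) begins 51 mm behind the grasp point.
Start: joints at [1.083, 0.527, 1.433, -0, 1.181, -0.178], TCP at [0.191, 0.595, 0.211] pointing down, gripper open.
Joint ranges: [-3.08, 3.08], [-0.75, 2.2], [0.22, 2.44], [-1.43, 4.57], [0, 2.65], [-2.85, 2.85]. Speed limits (rad/s): [2.79, 2.79, 3.14, 3.14, 3.14, 3.14].

### API

Orientations are given as a unit quaternion [x, y, z, w].
In Python, from rig import robot gives the robot as it stands.
- The arm moves only by the tool apply_moves, never from a script. Its argument "series" is a list of rows, each a list of 7 numbers: the shift along the tool's x, y, z in cm, then the turn, a rotation vector about the tool's x, y, z in degrees, then the opening, from 0 (shut) to 1 (fully open). In form: [[dx, dy, dz, rx, ry, rz, grip], ...]. A call has 1 to 5 rows; each row is the pose to reach, as a shift and turn from the pose commanded when the call began, along the tool's axes at that moment; what a row does not reach only later rows make up. A row lasts 1/12 s, in which the tool goes at most 41.7 mm and 7.16 degrees, less where a joint would pass 70% of its speed; a pose out of reach is approached as far as the arm can. A call with a gripper value outside its range is refused whole. The fingers move at their own pace and stop on an object; "newtons" is the grip in N (left out, the last holds). Time passes only in rows, so rows that repeat a pose let the fingers close. It gives the time, the measured TCP pose, the force and the opening at its end, in the units of the state.
- robot.get_obs(): the state, without advancing time (a new reading comes with each control period).
- robot.camera(name): name is "side" or "top" or "wrist"; returns the picture (420x560x3 uint8, red, green, blue); there is no depth.
- robot.camera_params(name): a dict with "mtx" (3x3 intrinsics, pixels), "D" ([k1, k2, p1, p2, k3] as OpenCV has them; the pictures are not rectified), "origin" and "rotation" of the camera in the world. Camera axes: x right, y down, z forward; pixel columns grow to the right and rows downward; lengths in m; the calibration is good to about 2 mm. A picture is of the moment at which its call begins: read the wrist's pose just before it. camera_params takes no time and is no camera call; for the wrist camera it gives the pose at the moment of the call.
- robot.hand_in(): hands the job in, once; it reports no verdict.
The state is a dict: "time": time; "q": joint angles; "joint_velocities": joint speeds; "joint_torque": joint torques, N m; "position": TCP position; "tool_rot": TCP orientation; "ft_force": force on the tool from outside, world axes, zero at the start; "moment": the same for the moment, N m; "grip_width": finger opening in m.
Only numpy, scipy, OpenCV 4.12 (cv2) and the standard library are available. Lean on these libraries where they do the work, as an engineer would, in place of code of your own. Each camera call takes 0.05 s, during which the arm holds its last target. There are 200 camera calls.

## Working session

There is one attempt and no reset: what is moved stays moved. The work goes in short steps, Python scripts to look and compute and a tool call to move; the robot and the scene stay as the last step left them, time stands still between calls to the robot, and variables do not carry over. Pictures are saved under pics/ and viewed, about 8 in all and at most 12, crops included, and the job is handed in when it is done.

Besides the shell and the picture viewer there is one more tool, called as a command line: name --pt "numbers of a row" for each row, then --argument value for the rest. apply_moves: Moves the arm, as the interface text tells. Its arguments: {"type":"object","properties":{"series":{"type":"array"},"newtons":{"type":"number"}},"required":["series"]}

```bash
mkdir -p pics; ls; python3 - <<'E'
from rig import robot
import cv2,numpy as np
for n in("top","side"):
    im=robot.camera(n); cv2.imwrite(f"pics/{n}0.png",im[:,:,::-1]); p=robot.camera_params(n); print(n,p)
o=robot.get_obs();print(o)
E
```

```text
pics
top {'mtx': array([[386.0198574 ,   0.        , 283.76678418],
       [  0.        , 386.0198574 , 211.24343704],
       [  0.        ,   0.        ,   1.        ]]), 'D': array([-0.08907214,  0.        ,  0.        ,  0.        ,  0.        ]), 'origin': array([0.49503479, 0.08867556, 0.9204099 ]), 'rotation': array([ 0.71072146, -0.69956613,  0.05984187, -0.04360267])}
side {'mtx': array([[488.7587247 ,   0.        , 280.00658161],
       [  0.        , 488.7587247 , 210.30047053],
       [  0.        ,   0.        ,   1.        ]]), 'D': array([-0.13757932,  0.        ,  0.        ,  0.        ,  0.        ]), 'origin': array([ 0.55276268, -0.51217156,  0.72570134]), 'rotation': array([ 0.93513206, -0.04092468,  0.01144465, -0.3517417 ])}
{'time': 0.1, 'q': array([ 1.08251284e+00,  5.28331258e-01,  1.43378148e+00, -3.22766778e-08,
        1.18141179e+00, -1.78518861e-01]), 'joint_velocities': array([ 0.00111295, -0.00253311, -0.00288219,  0.00015997, -0.00085105,
       -0.00025015]), 'joint_torque': array([-7.91542243e-04, -4.40986919e+01, -1.77149427e+01,  6.34664716e-02,
        5.34954749e-02, -6.61244644e-05]), 'position': array([0.19017737, 0.59464245, 0.21019296]), 'tool_rot': array([ 1.54263746e-01,  9.88029232e-01, -9.12749214e-04, -3.16096210e-04]), 'ft_force': array([-0.783378  , -0.42161682,  0.53328867]), 'moment': array([-0.00258619,  0.00280128,  0.02273153]), 'grip_width': 0.08704266234268118}
```

View pics/top0.png

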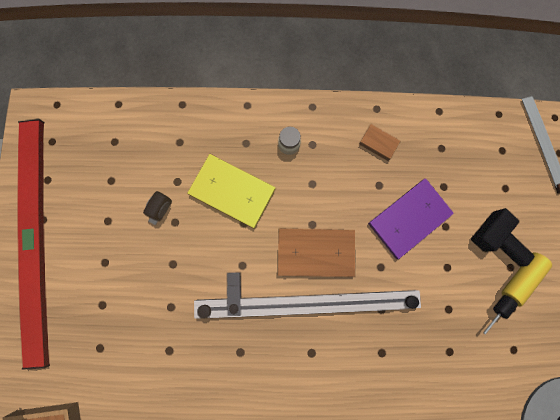

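View pics/side0.png

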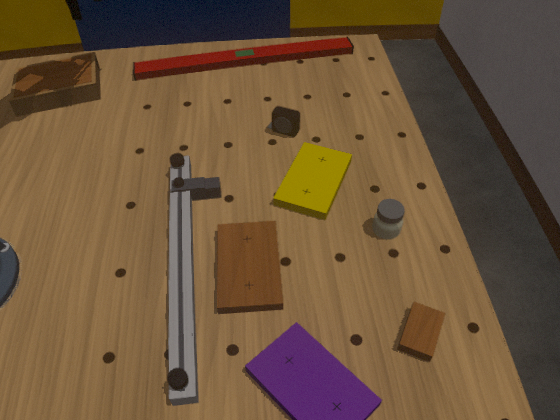

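The top view shows the candidates: brown board (316,253) with two crosses, yellow board (231,190), purple board (411,218), and the small brown offcut (380,142). The one meant is the plain-wood brown board at (316,253), because the look-alikes are yellow and purple. The fence runs from (204,311) to (412,301), with the stop at (234,285).

```bash
cat > h.py <<'E'
import cv2,numpy as np
from rig import robot
from scipy.spatial.transform import Rotation as R
def ray(n,px,z,p=None):
    p=p or robot.camera_params(n)
    u=cv2.undistortPoints(np.float64(px).reshape(-1,1,2),p['mtx'],p['D']).reshape(-1,2)
    d=R.from_quat(p['rotation']).apply(np.c_[u,np.ones(len(u))])
    return p['origin']+d*((z-p['origin'][2])/d[:,2])[:,None]
def brown(im):
    hsv=cv2.cvtColor(im,cv2.COLOR_RGB2HSV); return hsv
def big(m,near):
    m=cv2.morphologyEx(m,cv2.MORPH_OPEN,np.ones((3,3)))
    m=cv2.morphologyEx(m,cv2.MORPH_CLOSE,np.ones((5,5)))
    cs,_=cv2.findContours(m,cv2.RETR_EXTERNAL,cv2.CHAIN_APPROX_NONE)
    cs=[c for c in cs if cv2.contourArea(c)>60]
    return max(cs,key=lambda c:cv2.pointPolygonTest(c,near,True))
E
python3 - <<'E'
from h import *
for n,pts in(("top",dict(board=(316,262),bench=(330,205),fence=(320,300),stop=(234,290),off=(380,140))),("side",dict(board=(250,265),bench=(320,310),fence=(182,280),stop=(205,189),off=(425,325)))):
    im=cv2.imread(f"pics/{n}0.png"); h=cv2.cvtColor(im,cv2.COLOR_BGR2HSV)
    for k,(u,v) in pts.items(): print(n,k,h[v-2:v+3,u-2:u+3].reshape(-1,3).mean(0).round())
im=cv2.imread("pics/top0.png")
cv2.imwrite("pics/crop1.png",cv2.resize(im[210:330,180:430],None,fx=3.2,fy=3.2,interpolation=cv2.INTER_CUBIC))
E
```

```text
top board [ 13. 143. 152.]
top bench [ 15. 110. 190.]
top fence [  6.  13. 190.]
top stop [122.  10.  97.]
top off [ 13. 143. 154.]
side board [ 14. 173. 114.]
side bench [ 17. 125. 142.]
side fence [ 34.  16. 100.]
side stop [12. 74. 56.]
side off [ 14. 174. 111.]
```

View pics/crop1.png

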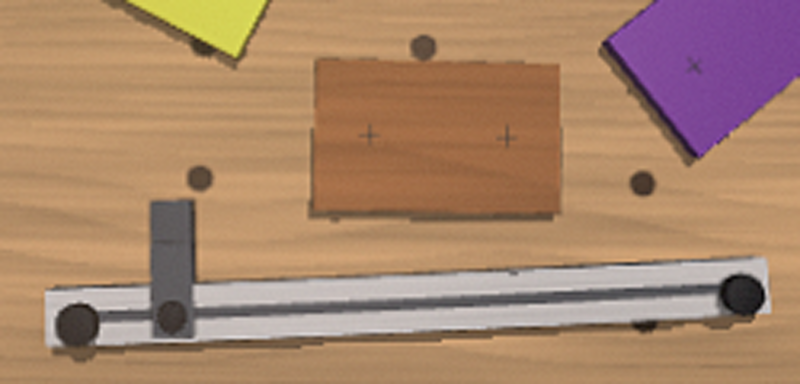

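The crop confirms it: plain brown board with two pencil crosses at about (295,252) and (338,252) in the full image. The yellow corner, at about (254,229), is clear of the target spot.

```bash
cat >> h.py <<'E'
def meas(n,im,bnear,fnear,snear):
    """board rect, fence line from one fixed view (im RGB)"""
    h=cv2.cvtColor(im,cv2.COLOR_RGB2HSV); top=n=="top"
    m=cv2.inRange(h,(8,127 if top else 148,80 if top else 70),(20,220,174 if top else 130))
    c=big(m,bnear); w=ray(n,c.reshape(-1,2),.022)[:,:2]
    (cx,cy),(a,b),_=cv2.minAreaRect((w*1000).astype(np.float32))
    box=cv2.boxPoints(cv2.minAreaRect((w*1000).astype(np.float32)))
    e=max([box[1]-box[0],box[2]-box[1]],key=np.linalg.norm); e=e*np.sign(e[1])
    return dict(c=(cx,cy),size=(a,b),yaw=np.degrees(np.arctan2(-e[0],e[1])),box=box.round(1).tolist())
E
python3 - <<'E'
from h import *
a=cv2.imread("pics/top0.png")[:,:,::-1].copy();b=cv2.imread("pics/side0.png")[:,:,::-1].copy()
print(meas("top",a,(316,262),0,0)); print(meas("side",b,(250,265),0,0))
# crosses triangulation: top (295.5,252),(338.4,252.5) ; side (247,239),(249,285)
def tri(pt,ps):
    A0,A1=ray("top",[pt],0)[0],ray("top",[pt],.1)[0]; B0,B1=ray("side",[ps],0)[0],ray("side",[ps],.1)[0]
    d1=(A1-A0)/.1;d2=(B1-B0)/.1; z=-(A0-B0)[:2]@(d1-d2)[:2]/((d1-d2)[:2]@(d1-d2)[:2])
    return (A0+d1*z).round(4),(B0+d2*z).round(4)
print(tri((295.5,252),(247,239)),tri((338.4,252.5),(249,285)))
# fence top working edge in top image: crop pts (46,290),(150,285)?,(768,258)
f=lambda p:(np.float64(p)/3.2+[180-.35,210-.35])
print("fence edge",ray("top",f([(48,290),(250,281),(500,270),(765,258)]),.03).round(4).tolist())
print("fence side",ray("side",[(189.5,200),(192,280),(195.5,370)],.03).round(4).tolist())
print("stop face: ",ray("top",f([(194,202),(194,260)]),.032).round(4).tolist(),"left",ray("top",f([(151,202)]),.032).round(4).tolist())
print("knobs",ray("top",f([(78,325),(742,296)]),.05).round(4).tolist(),ray("side",[(177,160),(178,378)],.05).round(4).tolist())
print("stop side",ray("side",[(220,187),(219,179)],.032).round(4).tolist())
E
```

```text
{'c': (532.9391479492188, -7.6206817626953125), 'size': (177.9317626953125, 109.47736358642578), 'yaw': np.float32(-0.5230374), 'box': [[477.3999938964844, -96.0999984741211], [586.9000244140625, -97.0999984741211], [588.5, 80.80000305175781], [479.0, 81.80000305175781]]}
{'c': (533.539794921875, -11.2503662109375), 'size': (180.257568359375, 109.166748046875), 'yaw': np.float32(-0.1757479), 'box': [[478.70001220703125, -101.19999694824219], [587.7999877929688, -101.5], [588.4000244140625, 78.69999694824219], [479.20001220703125, 79.0]]}
(array([0.5327, 0.0402, 0.0197]), array([0.5338, 0.0403, 0.0197])) (array([ 0.5328, -0.06  ,  0.021 ]), array([ 0.5331, -0.0599,  0.021 ]))
fence edge [[0.4192, 0.2681, 0.03], [0.4281, 0.1252, 0.03], [0.4378, -0.0525, 0.03], [0.447, -0.2462, 0.03]]
fence side [[0.4265, 0.1378, 0.03], [0.4373, -0.0476, 0.03], [0.4464, -0.2096, 0.03]]
stop face:  [[0.483, 0.1661, 0.032], [0.4423, 0.165, 0.032]] left [[0.4825, 0.1967, 0.032]]
knobs [[0.3975, 0.2424, 0.05], [0.4216, -0.2214, 0.05]] [[0.4, 0.233, 0.05], [0.4243, -0.2289, 0.05]]
stop side [[0.4861, 0.1654, 0.032], [0.4842, 0.1879, 0.032]]
```

Board: centre (0.533, -0.010), yaw about -0.4°, top at about 21 mm by triangulation. Fence yaw is about +3.1°, and its face is at n≈0.434. The stop face is at u≈0.140. Next I square the tool to the fence and travel to the far side of the board.

apply_moves --pt "-14.8 -11 0 0 0 -20.9 1" --pt "-14.8 -11 0 0 0 -20.9 1" --pt "-14.8 -11 0 0 0 -20.9 1" --pt "-14.8 -11 0 0 0 -20.9 1" --pt "-14.8 -11 0 0 0 -20.9 1"

```text
time: 0.52
position: [0.2991, 0.4419, 0.2105]
tool_rot: [-0.027, 1.0, -0.001, -0.0]
ft_force: [0.7, -0.1, -0.2]
grip_width: 0.0871
```

```bash
cat >> h.py <<'E'
TH=np.radians(3.1); N=np.array([np.cos(TH),np.sin(TH)]); U=np.array([-np.sin(TH),np.cos(TH)])
def go(n,u,z):
    o=robot.get_obs(); Q=R.from_quat(o['tool_rot']); p=o['position']
    t=np.r_[n*N+u*U,z]; x=Q.as_matrix()[:,0]
    print("t",round(o['time'],2),"n,u,z",(p[:2]@N).round(4),(p[:2]@U).round(4),p[2].round(4),"F",o['ft_force'].round(1),"grip",round(o['grip_width'],3))
    print("shift cm",(Q.inv().apply(t-p)*100).round(2),"tool x at deg",np.degrees(np.arctan2(x[1],x[0])).round(2),"want 183.1")
E
python3 -c "
from h import *
go(.62,-.0383,.21)"
```

```text
t 0.52 n,u,z 0.3226 0.4251 0.2105 F [ 0.7 -0.1 -0.2] grip 0.087
shift cm [-29.74 -46.34   0.15] tool x at deg -176.9 want 183.1
```

apply_moves --pt "-2 -3.1 0 0 0 0 1" --pt "-4 -6.2 0 0 0 0 1" --pt "-6 -9.3 0 0 0 0 1" --pt "-8 -12.4 0 0 0 0 1" --pt "-10 -15.5 0 0 0 0 1"

```text
time: 0.93
position: [0.4067, 0.2944, 0.2108]
tool_rot: [-0.028, 1.0, -0.0, -0.0]
ft_force: [0.5, 0.1, -1.0]
grip_width: 0.0873
```

apply_moves --pt "-2 -3.1 0 0 0 0 1" --pt "-4 -6.2 0 0 0 0 1" --pt "-6 -9.3 0 0 0 0 1" --pt "-8 -12.4 0 0 0 0 1" --pt "-10 -15.5 0 0 0 0 1"

```text
time: 1.35
position: [0.5151, 0.1451, 0.2107]
tool_rot: [-0.027, 1.0, 0.0, -0.0]
ft_force: [0.2, 0.2, 0.3]
grip_width: 0.0868
```

apply_moves --pt "-2 -3.1 0 0 0 0 1" --pt "-4 -6.2 0 0 0 0 1" --pt "-6 -9.3 0 0 0 0 1" --pt "-8 -12.4 0 0 0 0 1" --pt "-9.7 -15.4 0 0 0 0 1"

```text
time: 1.77
position: [0.6209, -0.0035, 0.2106]
tool_rot: [-0.027, 1.0, 0.0, -0.0]
ft_force: [1.0, 0.1, -0.3]
grip_width: 0.0869
```

```bash
python3 -c "
from h import *
go(.62,-.0383,.028)
cv2.imwrite('pics/top1.png',robot.camera('top')[:,:,::-1]);cv2.imwrite('pics/side1.png',robot.camera('side')[:,:,::-1])"
```

```text
t 1.77 n,u,z 0.6198 -0.037 0.2106 F [ 1.   0.1 -0.3] grip 0.087
shift cm [-0.02 -0.13 18.26] tool x at deg -176.88 want 183.1
```

View pics/side1.png

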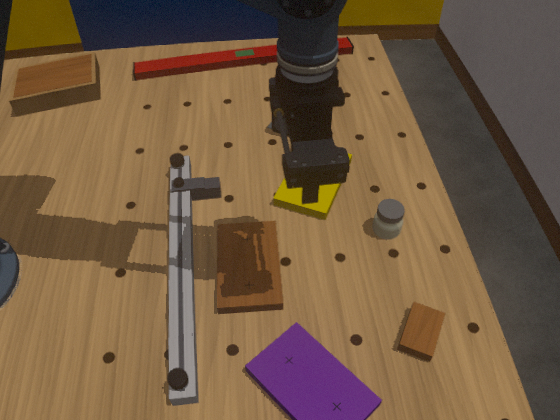

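The side view shows the tool above the far side of the board, with the board at (248,265) unmoved and the area below the fingers clear. Next I descend.

apply_moves --pt "0 0 4 0 0 0 1" --pt "0 0 8 0 0 0 1" --pt "0 0 11.5 0 0 0 1" --pt "0 0 14 0 0 0 1" --pt "0 0 15 0 0 0 1"

```text
time: 2.28
position: [0.616, -0.0004, 0.0566]
tool_rot: [-0.028, 1.0, 0.001, -0.004]
ft_force: [-0.2, 1.0, -0.1]
grip_width: 0.0871
```

apply_moves --pt "0 0 1 0 0 0 1" --pt "0 0 2 0 0 0 1" --pt "0 0 2.8 0 0 0 1" --pt "0 0 3.2 0 0 0 1" --pt "0 0 3.2 0 0 0 1"

```text
time: 2.7
position: [0.62, -0.0016, 0.029]
tool_rot: [-0.028, 1.0, -0.0, 0.0]
ft_force: [0.2, -0.3, -0.3]
grip_width: 0.0867
```

```bash
python3 -c "
from h import *
go(.5538,-.0383,.028)
cv2.imwrite('pics/top2.png',robot.camera('top')[:,:,::-1]);cv2.imwrite('pics/side2.png',robot.camera('side')[:,:,::-1])"
```

```text
t 2.7 n,u,z 0.619 -0.0351 0.029 F [ 0.2 -0.3 -0.3] grip 0.087
shift cm [ 6.52 -0.31  0.1 ] tool x at deg -176.84 want 183.1
```

View pics/side2.png

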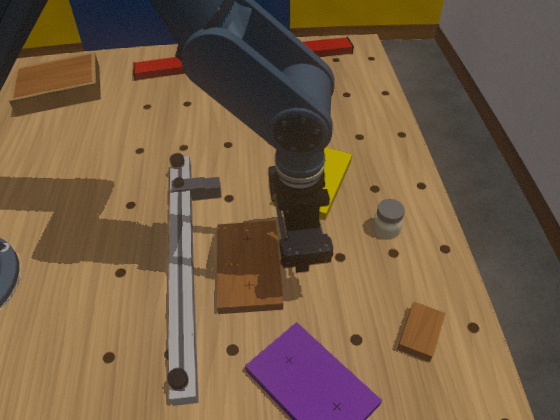

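The side view shows the fingers down at bench level just beyond the board's long edge (about (283,265)), clear of everything. Next I push toward the fence.

apply_moves --pt "0.8 -0.2 0 0 0 0 1" --pt "1.5 -0.3 0 0 0 0 1" --pt "2.2 -0.3 0 0 0 0 1" --pt "2.8 -0.3 0 0 0 0 1" --pt "3.4 -0.3 0 0 0 0 1"

```text
time: 3.22
position: [0.5852, -0.0066, 0.0293]
tool_rot: [-0.027, 1.0, 0.0, -0.0]
ft_force: [-0.5, 0.6, -0.2]
grip_width: 0.0873
```

apply_moves --pt "0.5 0 0 0 0 0 1" --pt "1.0 0 0 0 0 0 1" --pt "1.5 0 0 0 0 0 1" --pt "2.0 0 0 0 0 0 1" --pt "2.3 0 0 0 0 0 1"

```text
time: 3.63
position: [0.5624, -0.0077, 0.029]
tool_rot: [-0.027, 1.0, 0.0, -0.0]
ft_force: [0.7, -0.2, -0.3]
grip_width: 0.0869
```

```bash
python3 -c "
from h import *
go(.5538,-.0383,.028)
a=robot.camera('top');b=robot.camera('side')
cv2.imwrite('pics/top3.png',a[:,:,::-1]);cv2.imwrite('pics/side3.png',b[:,:,::-1])
"
```

```text
t 3.63 n,u,z 0.5611 -0.0381 0.029 F [ 0.7 -0.2 -0.3] grip 0.087
shift cm [ 0.73 -0.02  0.1 ] tool x at deg -176.85 want 183.1
```

View pics/side3.png

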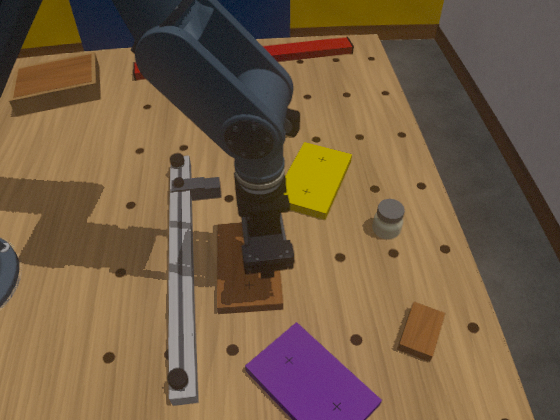

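The board has not moved (near cross still at (249,285)) while the fingers look as if they are over it at (268,272). I'll check the geometry before going on.

```bash
python3 - <<'E'
from h import *
def proj(n,P):
    p=robot.camera_params(n); Rm=R.from_quat(p['rotation']).inv()
    return cv2.projectPoints(np.float64(P),Rm.as_rotvec(),-Rm.apply(p['origin']),p['mtx'],p['D'])[0].reshape(-1,2).round(1).tolist()
for u in(-.038-.05,-.038+.05):
    c=.5611*N+u*U
    for z in(.01,.03,.06,.08): print(u,z,proj("side",[[*c,z]]),proj("top",[[*c,z]]))
a=cv2.imread('pics/side3.png'); t=cv2.imread('pics/top3.png')
s=cv2.resize(a[200:330,150:330],None,fx=2.2,fy=2.2,interpolation=2*1)
q=cv2.resize(t[190:330,210:400],None,fx=2.1,fy=2.1,interpolation=2)
h=max(s.shape[0],q.shape[0]); f=lambda i:cv2.copyMakeBorder(i,0,h-i.shape[0],0,0,0)
cv2.imwrite('pics/c3.png',np.hstack([f(s),f(q)])[:, :800])
E
```

```text
-0.088 0.01 [[267.8, 285.9]] [[336.6, 239.0]]
-0.088 0.03 [[267.5, 279.5]] [[337.9, 238.4]]
-0.088 0.06 [[267.0, 269.5]] [[340.1, 237.4]]
-0.088 0.08 [[266.7, 262.5]] [[341.6, 236.7]]
0.012000000000000004 0.01 [[261.2, 240.4]] [[294.5, 240.7]]
0.012000000000000004 0.03 [[260.8, 233.6]] [[294.9, 240.1]]
0.012000000000000004 0.06 [[260.2, 223.1]] [[295.7, 239.1]]
0.012000000000000004 0.08 [[259.7, 215.7]] [[296.2, 238.5]]
```

View pics/c3.png

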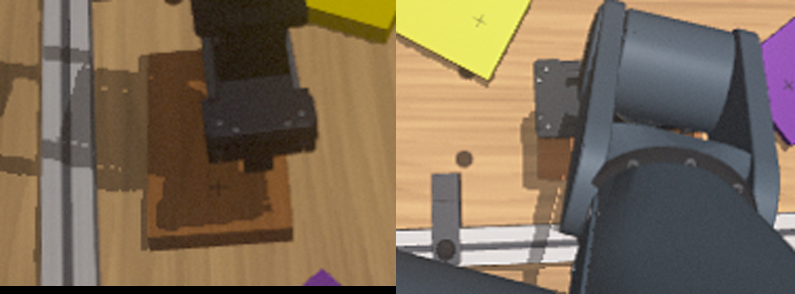

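In the side crop the near fingertip shows at about (267,277), which corresponds to z≈35 mm, not the 10 mm the pose implies. The open fingertips therefore passed over the board without touching it. Next I back off and feel for the bench.

apply_moves --pt "-1.5 0 0 0 0 0 1" --pt "-3 0 0 0 0 0 1" --pt "-4.5 0 0 0 0 0 1" --pt "-5.8 0 0 0 0 0 1" --pt "-5.8 0 0 0 0 0 1"

```text
time: 4.15
position: [0.6251, -0.0049, 0.0295]
tool_rot: [-0.028, 1.0, -0.001, 0.003]
ft_force: [0.1, -0.9, -0.2]
grip_width: 0.0873
```

apply_moves --pt "0 0 0.2 0 0 0 1" --pt "0 0 0.4 0 0 0 1" --pt "0 0 0.6 0 0 0 1" --pt "0 0 0.8 0 0 0 1" --pt "0 0 0.8 0 0 0 1"

```text
time: 4.57
position: [0.62, -0.0045, 0.0204]
tool_rot: [-0.027, 1.0, 0.0, -0.001]
ft_force: [-0.7, -0.0, -0.1]
grip_width: 0.0869
```

```bash
python3 - <<'E'
from h import *
go(.62,-.0383,.02)
b=robot.camera('side');a=robot.camera('wrist'); p=robot.camera_params('wrist'); print(p)
cv2.imwrite('pics/w4.png',a[:,:,::-1])
s=cv2.resize(b[200:330,180:360],(420,303),interpolation=2); w=cv2.resize(a,(380,285))
cv2.imwrite('pics/c4.png',np.hstack([s,cv2.copyMakeBorder(w,0,18,0,0,0)])[:,:,::-1])
print(meas("side",b,(240,285),0,0))
E
```

```text
t 4.57 n,u,z 0.6188 -0.038 0.0204 F [-0.7 -0.  -0.1] grip 0.087
shift cm [-0.12 -0.03  0.04] tool x at deg -176.86 want 183.1
{'mtx': array([[341.18887151,   0.        , 272.71302429],
       [  0.        , 341.18887151, 213.27445135],
       [  0.        ,   0.        ,   1.        ]]), 'D': array([0.00296709, 0.        , 0.        , 0.        , 0.        ]), 'origin': array([ 0.55219396, -0.00709034,  0.19548941]), 'rotation': array([0.68182128, 0.72071569, 0.09140833, 0.08563377])}
{'c': (534.01123046875, -11.491584777832031), 'size': (180.73135375976562, 108.28956604003906), 'yaw': np.float32(-1.4511336), 'box': [[477.6000061035156, -100.5], [585.9000244140625, -103.19999694824219], [590.4000244140625, 77.5], [482.20001220703125, 80.19999694824219]]}
```

View pics/c4.png

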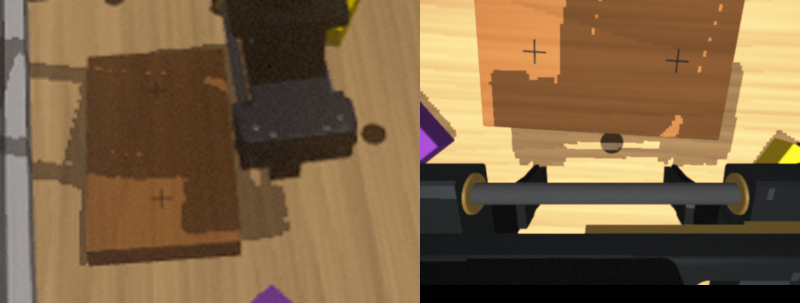

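The board is unmoved. In the wrist and side views the fingers still hover well above their shadow, so the reported height is off. I'll keep descending gently and watch the force.

apply_moves --pt "0 0 0.2 0 0 0 1" --pt "0 0 0.4 0 0 0 1" --pt "0 0 0.6 0 0 0 1" --pt "0 0 0.8 0 0 0 1" --pt "0 0 0.8 0 0 0 1"

```text
time: 5.08
position: [0.6208, -0.0045, 0.0125]
tool_rot: [-0.027, 1.0, 0.0, -0.0]
ft_force: [0.2, 0.1, 0.6]
grip_width: 0.0866
```

apply_moves --pt "0 0 0.1 0 0 0 1" --pt "0 0 0.2 0 0 0 1" --pt "0 0 0.3 0 0 0 1" --pt "0 0 0.4 0 0 0 1" --pt "0 0 0.4 0 0 0 1"

```text
time: 5.5
position: [0.621, -0.0046, 0.0088]
tool_rot: [-0.027, 1.0, 0.0, -0.0]
ft_force: [0.4, -0.4, -0.0]
grip_width: 0.0872
```

apply_moves --pt "0 0 0.2 0 0 0 1" --pt "0 0 0.4 0 0 0 1" --pt "0 0 0.6 0 0 0 1" --pt "0 0 0.8 0 0 0 1" --pt "0 0 0.8 0 0 0 1"

```text
time: 5.92
position: [0.6207, -0.0045, 0.0005]
tool_rot: [-0.027, 1.0, 0.0, -0.0]
ft_force: [-0.1, -0.6, -1.3]
grip_width: 0.0869
```

```bash
python3 - <<'E'
from h import *
go(.62,-.0383,.0)
b=robot.camera('side');a=robot.camera('wrist')
cv2.imwrite('pics/side5.png',b[:,:,::-1])
s=cv2.resize(b[230:310,250:350],(500,400),interpolation=2); w=cv2.resize(a[150:400,60:500],(300,170))
cv2.imwrite('pics/c5.png',np.hstack([s,cv2.copyMakeBorder(w,0,230,0,0,0)])[:,:,::-1])
def proj(n,P):
    p=robot.camera_params(n); Rm=R.from_quat(p['rotation']).inv()
    return cv2.projectPoints(np.float64(P),Rm.as_rotvec(),-Rm.apply(p['origin']),p['mtx'],p['D'])[0].reshape(-1,2).round(1).tolist()
for z in(0,.01,.02,.03):print(z,[proj("side",[[*(n*N+u*U),z]])[0] for n in(.6095,.6285) for u in(-.0965,-.0815)])
E
```

```text
t 5.92 n,u,z 0.6196 -0.0381 0.0005 F [-0.1 -0.6 -1.3] grip 0.087
shift cm [-0.04 -0.02  0.05] tool x at deg -176.85 want 183.1
0 [[296.3, 289.7], [294.9, 282.5], [307.1, 288.4], [305.6, 281.2]]
0.01 [[296.4, 286.6], [295.0, 279.4], [307.3, 285.3], [305.8, 278.0]]
0.02 [[296.5, 283.5], [295.1, 276.2], [307.5, 282.1], [306.0, 274.8]]
0.03 [[296.6, 280.3], [295.2, 272.9], [307.7, 278.9], [306.2, 271.6]]
```

View pics/c5.png

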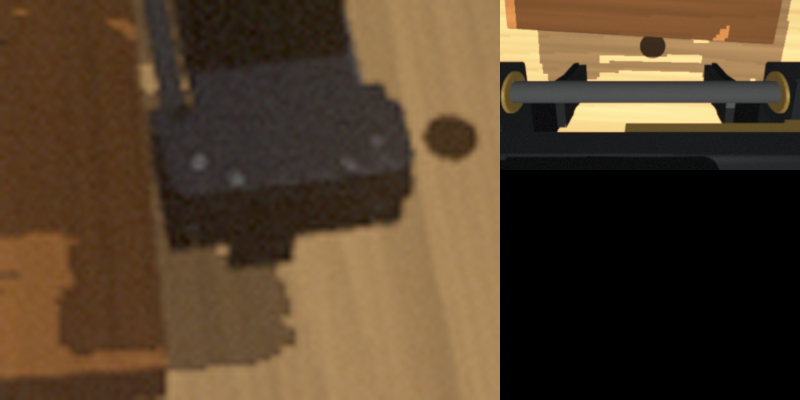

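In the crop the fingertip's bottom near edge is at px (296–308, 283), so the tip's true height is about 20 mm while the reported TCP height is 0.5 mm. The reported z is about 39 mm too low, but the columns match, so n and u are fine. I'll lower 1.1 cm more, which puts the tips at about 9–10 mm, and then push.

apply_moves --pt "0 0 0.3 0 0 0 1" --pt "0 0 0.6 0 0 0 1" --pt "0 0 0.8 0 0 0 1" --pt "0 0 1.1 0 0 0 1" --pt "0 0 1.1 0 0 0 1"

```text
time: 6.43
position: [0.6206, -0.0045, -0.0107]
tool_rot: [-0.027, 1.0, 0.0, -0.001]
ft_force: [-0.5, 0.0, -0.5]
grip_width: 0.0871
```

apply_moves --pt "0.6 0 0 0 0 0 1" --pt "1.2 0 0 0 0 0 1" --pt "1.8 0 0 0 0 0 1" --pt "2.4 0 0 0 0 0 1" --pt "3.0 0 0 0 0 0 1"

```text
time: 6.85
position: [0.5909, -0.0062, -0.0097]
tool_rot: [-0.027, 1.0, 0.0, 0.0]
ft_force: [1.4, 0.3, -0.8]
grip_width: 0.087
```

```bash
python3 - <<'E'
from h import *
go(.5538,-.0383,-.0115)
b=robot.camera('side')
print(meas("side",b,(240,285),0,0))
cv2.imwrite('pics/side6.png',b[:,:,::-1])
E
```

```text
t 6.85 n,u,z 0.5897 -0.0381 -0.0097 F [ 1.4  0.3 -0.8] grip 0.087
shift cm [ 3.59 -0.02  0.17] tool x at deg -176.87 want 183.1
{'c': (528.5777587890625, -16.827972412109375), 'size': (86.09905242919922, 187.8236846923828), 'yaw': np.float32(11.335322), 'box': [[467.8999938964844, 66.80000305175781], [504.79998779296875, -117.4000015258789], [589.2000122070312, -100.4000015258789], [552.2999877929688, 83.69999694824219]]}
```

Force of about 1.4 N, so the fingers are in contact with the board. I continue to about 2 mm short of the fence.

apply_moves --pt "0.7 0 0 0 0 0 1" --pt "1.4 0 0 0 0 0 1" --pt "2.1 0 0 0 0 0 1" --pt "2.8 0 0 0 0 0 1" --pt "3.3 0 0 0 0 0 1"

```text
time: 7.32
position: [0.558, -0.0082, -0.0096]
tool_rot: [-0.027, 1.0, -0.0, 0.001]
ft_force: [3.1, 0.5, 1.7]
grip_width: 0.0871
```

apply_moves --pt "0.1 0 0 0 0 0 1" --pt "0.2 0 0 0 0 0 1" --pt "0.3 0 0 0 0 0 1" --pt "0.3 0 0 0 0 0 1" --pt "0.3 0 0 0 0 0 1"

```text
time: 7.73
position: [0.5559, -0.0082, -0.0098]
tool_rot: [-0.027, 1.0, -0.0, 0.001]
ft_force: [3.4, -0.0, 1.6]
grip_width: 0.0867
```

```bash
python3 - <<'E'
from h import *
go(.5538,-.0383,-.0115)
b=robot.camera('side');a=robot.camera('wrist')
s=cv2.resize(b[150:390,140:330],(475,600),interpolation=2); w=cv2.resize(a,(320,240))
cv2.imwrite('pics/c7.png',np.hstack([s,cv2.copyMakeBorder(w,0,360,0,0,0)])[:,:,::-1])
E
```

```text
t 7.73 n,u,z 0.5546 -0.0383 -0.0098 F [ 3.4 -0.   1.6] grip 0.087
shift cm [ 0.08 -0.    0.17] tool x at deg -176.86 want 183.1
```

View pics/c7.png

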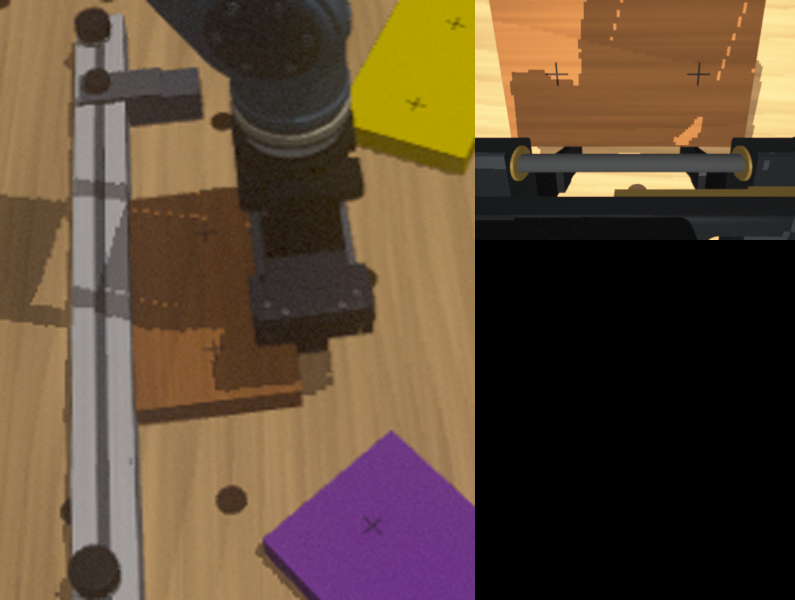

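The board is now squared along the fence, with its left edge on the fence edge (crop x≈130). I press 1–2 mm more and watch the force, then move to the end push.

apply_moves --pt "0.05 0 0 0 0 0 1" --pt "0.1 0 0 0 0 0 1" --pt "0.15 0 0 0 0 0 1" --pt "0.15 0 0 0 0 0 1"

```text
time: 8.17
position: [0.5557, -0.0085, -0.0098]
tool_rot: [-0.027, 1.0, -0.0, 0.002]
ft_force: [5.4, 1.6, 0.7]
grip_width: 0.087
```

Contact with the fence: the force rises while the position holds. Next I back off, lift, shut the fingers and move over to the -y end.

apply_moves --pt "-1 0 0 0 0 0 1" --pt "-2 0 0 0 0 0 1" --pt "-2 0 -3 0 0 0 1" --pt "-2 0 -6 0 0 0 0.5" --pt "-2 0 -9 0 0 0 0"

```text
time: 8.58
position: [0.5698, -0.0066, 0.0789]
tool_rot: [-0.028, 1.0, 0.001, -0.005]
ft_force: [0.3, 0.0, 0.5]
grip_width: 0.0802
```

apply_moves --pt "1.7 -2.6 0 0 0 0 0" --pt "3.4 -5.2 0 0 0 0 0" --pt "5.1 -7.8 0 0 0 0 0" --pt "6.8 -10.4 0 0 0 0 0" --pt "8.4 -12.8 0 0 0 0 0"

```text
time: 9.0
position: [0.493, -0.1394, 0.0792]
tool_rot: [-0.028, 1.0, 0.001, -0.003]
ft_force: [1.2, -0.1, -0.5]
grip_width: 0.0482
```

apply_moves --pt "0 0 0 0 0 0 0" --pt "0 0 0 0 0 0 0" --pt "0 0 0 0 0 0 0" --pt "0 0 0 0 0 0 0" --pt "0 0 0 0 0 0 0"

```text
time: 9.42
position: [0.4968, -0.1383, 0.0798]
tool_rot: [-0.028, 1.0, 0.0, -0.001]
ft_force: [-0.2, -0.4, 0.3]
grip_width: 0.0148
```

```bash
python3 - <<'E'
from h import *
go(.49,-.166,.03)
t=robot.camera('side'); cv2.imwrite('pics/side8.png',t[:,:,::-1])
w=robot.camera('wrist'); p=robot.camera_params('wrist'); cv2.imwrite('pics/w8.png',w[:,:,::-1])
q=ray("top",[(369,224),(397,260)],.022)[:,:2]; print("purple n,u",q@N,q@U)
s=cv2.resize(t[200:420,140:400],(473,400),interpolation=2); w=cv2.resize(w,(327,245))
cv2.imwrite('pics/c8.png',np.hstack([s,cv2.copyMakeBorder(w,0,155,0,0,0)])[:,:,::-1])
E
```

```text
t 9.42 n,u,z 0.4886 -0.165 0.0798 F [-0.2 -0.4  0.3] grip 0.015
shift cm [-0.14 -0.11  4.98] tool x at deg -176.74 want 183.1
purple n,u [0.59269821 0.50519935] [-0.16540344 -0.22626269]
```

View pics/c8.png

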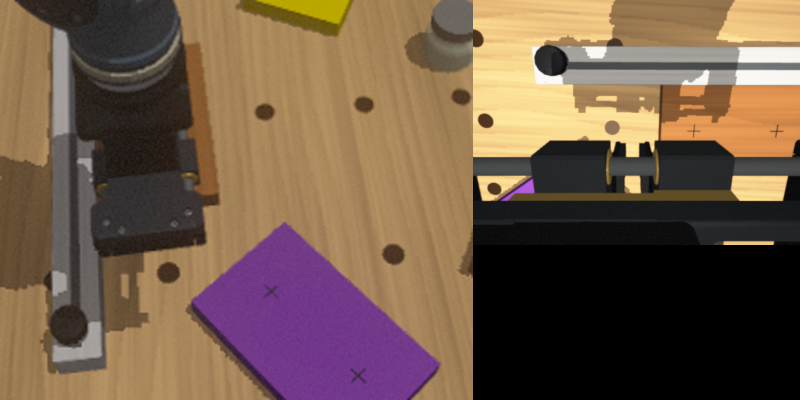

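The side/wrist crop shows the shut fingers over clear bench, between the board's near end (wrist crop x≈661) and the purple board, with the fence to their left. Next I descend, feeling for the bench.

apply_moves --pt "0 0 2 0 0 0 0" --pt "0 0 4 0 0 0 0" --pt "0 0 5.5 0 0 0 0" --pt "0 0 6.5 0 0 0 0" --pt "0 0 6.5 0 0 0 0"

```text
time: 9.93
position: [0.4958, -0.1385, 0.0133]
tool_rot: [-0.028, 1.0, 0.001, -0.002]
ft_force: [0.4, -0.5, 0.0]
grip_width: 0.0004
```

apply_moves --pt "0 0 0.3 0 0 0 0" --pt "0 0 0.6 0 0 0 0" --pt "0 0 0.9 0 0 0 0" --pt "0 0 1.2 0 0 0 0" --pt "0 0 1.2 0 0 0 0"

```text
time: 10.35
position: [0.4969, -0.1396, 0.003]
tool_rot: [-0.027, 1.0, -0.0, 0.0]
ft_force: [0.3, 0.1, -0.0]
grip_width: 0.0006
```

apply_moves --pt "0 0 0.2 0 0 0 0" --pt "0 0 0.4 0 0 0 0" --pt "0 0 0.6 0 0 0 0" --pt "0 0 0.8 0 0 0 0" --pt "0 0 0.8 0 0 0 0"

```text
time: 10.77
position: [0.4966, -0.1395, -0.0053]
tool_rot: [-0.027, 1.0, 0.0, -0.0]
ft_force: [0.2, -0.5, -0.6]
grip_width: 0.0007
```

```bash
python3 - <<'E'
from h import *
go(.49,-.166,-.0115)
q=ray("side",[(259,302.5)],.022)[:,:2]; print("board corner n,u",q@N,q@U)
E
```

```text
t 10.77 n,u,z 0.4884 -0.1662 -0.0053 F [ 0.2 -0.5 -0.6] grip 0.001
shift cm [-0.16  0.02  0.62] tool x at deg -176.85 want 183.1
board corner n,u [0.54207712] [-0.12558102]
```

apply_moves --pt "0 0 0.3 0 0 0 0" --pt "0 0 0.5 0 0 0 0" --pt "0 0.8 0.5 0 0 0 0" --pt "0 1.5 0.5 0 0 0 0" --pt "0 2.2 0.5 0 0 0 0"

```text
time: 11.18
position: [0.4953, -0.1167, -0.01]
tool_rot: [-0.027, 1.0, 0.0, -0.0]
ft_force: [-0.1, 0.3, -0.1]
grip_width: 0.0005
```

apply_moves --pt "0 0.6 0 0 0 0 0" --pt "0 1.2 0 0 0 0 0" --pt "0 1.8 0 0 0 0 0" --pt "0 2.4 0 0 0 0 0" --pt "0 3.0 0 0 0 0 0"

```text
time: 11.6
position: [0.4942, -0.0872, -0.0099]
tool_rot: [-0.028, 1.0, -0.0, 0.0]
ft_force: [-0.8, -1.8, -0.1]
grip_width: 0.0002
```

```bash
python3 - <<'E'
from h import *
go(.49,-.055,-.0105)
b=robot.camera('side'); cv2.imwrite('pics/side9.png',b[:,:,::-1]); h=cv2.cvtColor(b,cv2.COLOR_RGB2HSV)
m=cv2.inRange(h,(8,148,40),(20,235,130)); m[:, 300:]=0
for r in range(280,320,5):
    c=np.flatnonzero(m[r,190:300])+190; print(r,c.min() if len(c) else None,c.max() if len(c) else None,len(c))
E
```

```text
t 11.6 n,u,z 0.4887 -0.1138 -0.0099 F [-0.8 -1.8 -0.1] grip 0.0
shift cm [-0.13  5.88  0.06] tool x at deg -176.84 want 183.1
280 248 248 1
285 194 197 3
290 194 249 4
295 194 257 8
300 None None 0
305 197 200 3
310 None None 0
315 None None 0
```

The force opposes the motion at 1.8 N, so the board is sliding. I continue toward the stop.

apply_moves --pt "0 0.7 0 0 0 0 0" --pt "0 1.4 0 0 0 0 0" --pt "0 2.1 0 0 0 0 0" --pt "0 2.8 0 0 0 0 0" --pt "0 3.5 0 0 0 0 0"

```text
time: 12.07
position: [0.4921, -0.0521, -0.0099]
tool_rot: [-0.027, 1.0, -0.0, 0.0]
ft_force: [0.4, -1.8, -0.3]
grip_width: 0.0006
```

apply_moves --pt "0 0.5 0 0 0 0 0" --pt "0 0.9 0 0 0 0 0" --pt "0 1.3 0 0 0 0 0" --pt "0 1.6 0 0 0 0 0" --pt "0 1.8 0 0 0 0 0"

```text
time: 12.48
position: [0.4911, -0.0345, -0.0099]
tool_rot: [-0.028, 1.0, -0.0, 0.0]
ft_force: [0.0, -2.2, 0.8]
grip_width: 0.0003
```

apply_moves --pt "0 0.1 0 0 0 0 0" --pt "0 0.2 0 0 0 0 0" --pt "0 0.3 0 0 0 0 0" --pt "0 0.4 0 0 0 0 0" --pt "0 0.4 0 0 0 0 0"

```text
time: 12.9
position: [0.491, -0.0307, -0.0099]
tool_rot: [-0.027, 1.0, -0.0, 0.0]
ft_force: [-0.3, -1.6, 1.2]
grip_width: 0.0004
```

apply_moves --pt "0 0.08 0 0 0 0 0" --pt "0 0.16 0 0 0 0 0" --pt "0 0.24 0 0 0 0 0" --pt "0 0.3 0 0 0 0 0" --pt "0 0.3 0 0 0 0 0"

```text
time: 13.32
position: [0.4907, -0.0276, -0.0099]
tool_rot: [-0.028, 1.0, 0.0, 0.0]
ft_force: [0.1, -1.7, 0.9]
grip_width: 0.0008
```

apply_moves --pt "0 0.05 0 0 0 0 0" --pt "0 0.1 0 0 0 0 0" --pt "0 0.15 0 0 0 0 0" --pt "0 0.2 0 0 0 0 0" --pt "0 0.2 0 0 0 0 0"

```text
time: 13.73
position: [0.4906, -0.0257, -0.0099]
tool_rot: [-0.028, 1.0, 0.0, 0.0]
ft_force: [-0.6, -1.5, 1.5]
grip_width: 0.0004
```

apply_moves --pt "0 0.05 0 0 0 0 0" --pt "0 0.1 0 0 0 0 0" --pt "0 0.15 0 0 0 0 0" --pt "0 0.2 0 0 0 0 0" --pt "0 0.2 0 0 0 0 0"

```text
time: 14.15
position: [0.4905, -0.0237, -0.0099]
tool_rot: [-0.028, 1.0, 0.0, 0.0]
ft_force: [0.3, -1.5, 2.6]
grip_width: 0.0002
```

```bash
python3 - <<'E'
from h import *
go(.49,-.055,-.0105)
t=robot.camera('top'); cv2.imwrite('pics/top10.png',t[:,:,::-1]); b=robot.camera('side'); cv2.imwrite('pics/side10.png',b[:,:,::-1])
h=cv2.cvtColor(t,cv2.COLOR_RGB2HSV)
for r in (255,262,270,275,280): print(r,h[r,225:275:1,1].tolist())
h=cv2.cvtColor(b,cv2.COLOR_RGB2HSV)
for c in (196,202,208,214): print(c,h[184:216,c].tolist())
E
```

```text
t 14.15 n,u,z 0.4885 -0.0501 -0.0099 F [ 0.3 -1.5  2.6] grip 0.0
shift cm [-0.15 -0.49  0.06] tool x at deg -176.85 want 183.1
255 [109, 113, 107, 108, 108, 109, 109, 108, 109, 110, 110, 111, 110, 109, 108, 108, 136, 143, 141, 143, 141, 143, 144, 139, 141, 142, 142, 143, 142, 142, 141, 143, 141, 141, 141, 143, 141, 142, 141, 143, 142, 143, 140, 141, 140, 139, 144, 141, 142, 143]
262 [10, 10, 15, 14, 7, 25, 31, 7, 22, 75, 105, 104, 105, 107, 107, 100, 134, 145, 146, 141, 140, 144, 138, 142, 143, 143, 142, 143, 142, 140, 146, 141, 141, 141, 143, 143, 140, 145, 147, 140, 146, 142, 142, 144, 142, 144, 147, 142, 141, 142]
270 [28, 26, 32, 25, 18, 27, 29, 30, 30, 21, 31, 24, 24, 24, 19, 28, 28, 22, 25, 26, 25, 19, 13, 17, 26, 23, 20, 20, 16, 26, 21, 23, 21, 22, 31, 32, 40, 7, 62, 99, 123, 133, 135, 138, 144, 147, 143, 146, 144, 144]
275 [34, 33, 36, 34, 33, 39, 33, 31, 28, 33, 34, 35, 32, 33, 34, 29, 34, 34, 29, 32, 29, 32, 30, 30, 33, 30, 30, 34, 30, 27, 31, 27, 31, 25, 34, 26, 23, 32, 22, 29, 23, 29, 26, 23, 23, 20, 24, 25, 27, 28]
280 [36, 46, 38, 38, 41, 35, 35, 40, 37, 35, 36, 38, 38,
[... 1258 characters left out ...]
], [90, 6, 44], [6, 27, 48], [0, 11, 45], [12, 27, 47], [150, 17, 44], [173, 22, 47], [145, 35, 44], [30, 11, 46], [145, 35, 44], [0, 5, 52], [108, 23, 55], [120, 18, 56], [165, 11, 45], [165, 11, 48], [45, 11, 46], [4, 40, 45], [16, 49, 68]]
214 [[80, 16, 47], [165, 12, 41], [160, 16, 47], [21, 43, 42], [9, 43, 42], [19, 44, 46], [70, 16, 47], [173, 22, 46], [0, 16, 47], [8, 23, 44], [17, 46, 39], [15, 24, 42], [30, 28, 45], [30, 11, 46], [0, 0, 45], [165, 11, 46], [0, 5, 47], [165, 11, 48], [150, 16, 48], [135, 10, 50], [150, 11, 48], [150, 12, 43], [90, 5, 47], [30, 10, 53], [105, 28, 72], [109, 36, 79], [111, 31, 57], [90, 5, 48], [160, 31, 49], [10, 34, 45], [20, 59, 65], [18, 57, 107]]
```

```bash
python3 - <<'E'
from h import *
q=ray("top",[(240.6,258)],.022)[:,:2]; print("board end n,u",q@N,q@U)
q=ray("top",[(277,258)],.022)[:,:2]
# original board +y end in first top image, for calibration of same camera
t=cv2.imread('pics/top0.png'); h=cv2.cvtColor(t,cv2.COLOR_BGR2HSV)
print(h[250,265:295,1].tolist()); print("stop face row285",[h[r,228:256,2].tolist() for r in(278,288)])
E
```

```text
board end n,u [0.52502367] [0.13897941]
[110, 110, 110, 108, 112, 109, 110, 109, 110, 110, 109, 109, 105, 135, 143, 146, 143, 142, 144, 144, 142, 142, 144, 140, 143, 143, 144, 145, 143, 151]
stop face row285 [[93, 94, 97, 94, 96, 92, 95, 95, 96, 97, 99, 81, 67, 159, 193, 191, 187, 190, 189, 192, 192, 191, 192, 191, 193, 191, 193, 192], [93, 95, 96, 97, 98, 99, 99, 98, 95, 98, 101, 87, 59, 161, 209, 203, 200, 200, 201, 200, 202, 199, 199, 197, 200, 198, 196, 198]]
```

Board end is at u≈0.139 against the stop at about 0.140, nearly there. I continue in 1–2 mm steps until the force rises.

apply_moves --pt "0 0.05 0 0 0 0 0" --pt "0 0.1 0 0 0 0 0" --pt "0 0.15 0 0 0 0 0" --pt "0 0.15 0 0 0 0 0" --pt "0 0.15 0 0 0 0 0"

```text
time: 14.67
position: [0.4904, -0.0222, -0.0099]
tool_rot: [-0.027, 1.0, 0.0, 0.0]
ft_force: [-0.3, -2.1, 2.0]
grip_width: 0.0004
```

apply_moves --pt "0 0.05 0 0 0 0 0" --pt "0 0.1 0 0 0 0 0" --pt "0 0.15 0 0 0 0 0" --pt "0 0.15 0 0 0 0 0" --pt "0 0.15 0 0 0 0 0"

```text
time: 15.08
position: [0.4904, -0.0209, -0.0099]
tool_rot: [-0.028, 1.0, -0.0, 0.0]
ft_force: [0.7, -3.7, 1.3]
grip_width: 0.0007
```

Force is rising; one more small press.

apply_moves --pt "0 0.05 0 0 0 0 0" --pt "0 0.1 0 0 0 0 0" --pt "0 0.15 0 0 0 0 0" --pt "0 0.15 0 0 0 0 0" --pt "0 0.15 0 0 0 0 0"

```text
time: 15.5
position: [0.4916, -0.0208, -0.0099]
tool_rot: [-0.028, 1.0, -0.001, 0.001]
ft_force: [-0.2, -9.8, -0.2]
grip_width: 0.0003
```

The board is butted on the stop: 9.8 N with no further travel. Next I back off, lift, open, and go round for a final seating push on the long edge. First I check the yellow board's corner clearance.

apply_moves --pt "0 -1 0 0 0 0 0" --pt "0 -2 0 0 0 0 0" --pt "0 -2 -3 0 0 0 0" --pt "0 -2 -6 0 0 0 0.5" --pt "0 -2 -9 0 0 0 1"

```text
time: 15.92
position: [0.49, -0.0393, 0.0801]
tool_rot: [-0.027, 1.0, 0.001, -0.002]
ft_force: [0.1, -0.3, 0.4]
grip_width: 0.0074
```

```bash
python3 - <<'E'
from h import *
q=ray("top",[(255,228),(189,193),(275,188)],.022)[:,:2]; print("yellow n,u",(q@N).round(3),(q@U).round(3))
go(.59,.03,.079)
E
```

```text
yellow n,u [0.593 0.682 0.687] [0.104 0.258 0.053]
t 15.92 n,u,z 0.4871 -0.0658 0.0801 F [ 0.1 -0.3  0.4] grip 0.007
shift cm [-10.28   9.58   0.09] tool x at deg -176.92 want 183.1
```

apply_moves --pt "-1.8 1.9 0 0 0 0 1" --pt "-3.6 3.8 0 0 0 0 1" --pt "-5.4 5.7 0 0 0 0 1" --pt "-7.2 7.6 0 0 0 0 1" --pt "-8.8 9.6 0 0 0 0 1"

```text
time: 16.33
position: [0.5744, 0.0621, 0.08]
tool_rot: [-0.027, 1.0, 0.0, -0.0]
ft_force: [-0.2, 0.2, -0.2]
grip_width: 0.0391
```

apply_moves --pt "0 0 0 0 0 0 1" --pt "0 0 0 0 0 0 1" --pt "0 0 0 0 0 0 1" --pt "0 0 0 0 0 0 1" --pt "0 0 0 0 0 0 1"

```text
time: 16.75
position: [0.5729, 0.0605, 0.0798]
tool_rot: [-0.027, 1.0, 0.0, -0.001]
ft_force: [-0.8, -0.1, -0.3]
grip_width: 0.0725
```

apply_moves --pt "0 0 0 0 0 0 1" --pt "0 0 0 0 0 0 1" --pt "0 0 0 0 0 0 1" --pt "0 0 0 0 0 0 1" --pt "0 0 0 0 0 0 1"

```text
time: 17.17
position: [0.5739, 0.0613, 0.0801]
tool_rot: [-0.027, 1.0, 0.0, -0.0]
ft_force: [-0.5, 0.7, 0.5]
grip_width: 0.0869
```

```bash
python3 - <<'E'
from h import *
go(.575,.03,-.0098)
E
```

```text
t 17.17 n,u,z 0.5764 0.0302 0.0801 F [-0.5  0.7  0.5] grip 0.087
shift cm [ 0.14 -0.02  8.99] tool x at deg -176.86 want 183.1
```

apply_moves --pt "0 0 2 0 0 0 1" --pt "0 0 4 0 0 0 1" --pt "0 0 6 0 0 0 1" --pt "0 0 7.5 0 0 0 1" --pt "0 0 8.5 0 0 0 1"

```text
time: 17.58
position: [0.5731, 0.0615, -0.0065]
tool_rot: [-0.028, 1.0, 0.0, -0.001]
ft_force: [-0.0, 0.4, -0.2]
grip_width: 0.0872
```

apply_moves --pt "0 0 0.4 0 0 0 1" --pt "0 0 0.4 0 0 0 1" --pt "0.6 0 0.4 0 0 0 1" --pt "1.2 0 0.4 0 0 0 1" --pt "1.7 0 0.4 0 0 0 1"

```text
time: 18.0
position: [0.5564, 0.0605, -0.0081]
tool_rot: [-0.028, 1.0, -0.0, 0.0]
ft_force: [0.8, -0.6, -0.0]
grip_width: 0.0868
```

apply_moves --pt "0.1 0 0 0 0 0 1" --pt "0.2 0 0 0 0 0 1" --pt "0.3 0 0 0 0 0 1" --pt "0.4 0 0 0 0 0 1" --pt "0.4 0 0 0 0 0 1"

```text
time: 18.42
position: [0.5534, 0.0602, -0.0087]
tool_rot: [-0.028, 1.0, -0.0, 0.001]
ft_force: [0.6, 0.6, -0.6]
grip_width: 0.087
```

apply_moves --pt "0.07 0 0 0 0 0 1" --pt "0.14 0 0 0 0 0 1" --pt "0.2 0 0 0 0 0 1" --pt "0.25 0 0 0 0 0 1" --pt "0.25 0 0 0 0 0 1"

```text
time: 18.83
position: [0.5521, 0.0598, -0.0087]
tool_rot: [-0.027, 1.0, -0.0, 0.002]
ft_force: [3.2, -0.9, -0.0]
grip_width: 0.087
```

apply_moves --pt "0.1 0 0 0 0 0 1" --pt "0.2 0 0 0 0 0 1" --pt "0.25 0 0 0 0 0 1" --pt "0.25 0 0 0 0 0 1" --pt "0.25 0 0 0 0 0 1"

```text
time: 19.25
position: [0.5521, 0.0598, -0.0083]
tool_rot: [-0.027, 1.0, -0.0, 0.004]
ft_force: [7.3, 0.6, -0.6]
grip_width: 0.0873
```

Seated: 7.3 N with no travel, at the same n as before. Next I retreat straight back, lift, and swing clear for the check.

apply_moves --pt "-0.8 0 0 0 0 0 1" --pt "-1.6 0 0 0 0 0 1" --pt "-2.2 0 0 0 0 0 1" --pt "-2.2 0 -3.5 0 0 0 1" --pt "-2.2 0 -7 0 0 0 1"

```text
time: 19.67
position: [0.567, 0.0616, 0.0585]
tool_rot: [-0.028, 1.0, 0.001, -0.005]
ft_force: [1.3, -0.6, 0.9]
grip_width: 0.0868
```

apply_moves --pt "0 0 -3 0 0 0 1" --pt "0 0 -6 0 0 0 1" --pt "0 0 -9 0 0 0 1" --pt "0 0 -12 0 0 0 1" --pt "0 0 -15 0 0 0 1"

```text
time: 20.08
position: [0.5686, 0.0615, 0.2121]
tool_rot: [-0.028, 1.0, 0.0, -0.002]
ft_force: [1.6, -0.2, -0.2]
grip_width: 0.087
```

apply_moves --pt "2 3.5 0 0 0 0 1" --pt "4 7 0 0 0 0 1" --pt "6 10.5 0 0 0 0 1" --pt "8 14 0 0 0 0 1" --pt "10 17.5 0 0 0 0 1"

```text
time: 20.5
position: [0.4582, 0.2315, 0.2108]
tool_rot: [-0.027, 1.0, -0.0, -0.001]
ft_force: [0.7, 0.8, -0.6]
grip_width: 0.0872
```

apply_moves --pt "2 3.5 0 0 0 0 1" --pt "4 7 0 0 0 0 1" --pt "6 10.5 0 0 0 0 1" --pt "8 14 0 0 0 0 1" --pt "10 17.5 0 0 0 0 1"

```text
time: 20.92
position: [0.3486, 0.4006, 0.2107]
tool_rot: [-0.028, 1.0, -0.001, -0.001]
ft_force: [0.4, 0.4, 0.2]
grip_width: 0.0868
```

apply_moves --pt "2 3.5 0 0 0 0 1" --pt "4 7 0 0 0 0 1" --pt "6 10.5 0 0 0 0 1" --pt "7 14 0 0 0 0 1" --pt "7 17 0 0 0 0 1"

```text
time: 21.33
position: [0.2675, 0.5666, 0.2105]
tool_rot: [-0.029, 1.0, -0.001, -0.002]
ft_force: [1.1, -0.2, 0.1]
grip_width: 0.087
```

```bash
python3 - <<'E'
from h import *
go(.5,.5,.2)
t=robot.camera('top');b=robot.camera('side')
for n,i,k in(("top",t,(290,272)),("side",b,(225,240))):
    cv2.imwrite(f'pics/{n}20.png',i[:,:,::-1])
    m=meas(n,i,k,0,0); x=np.array(m['box'])/1000; print(n,m['size'],m['yaw'],"n",(x@N).round(4),"u",(x@U).round(4))
s=cv2.resize(t[200:340,180:370],(400,295),interpolation=2); q=cv2.resize(b[140:340,150:340],(380,400),interpolation=2)
s=np.vstack([s,cv2.resize(t,(400,300))]); q=cv2.copyMakeBorder(q,0,195,0,0,0)
cv2.imwrite('pics/c20.png',np.hstack([s,q])[:,:,::-1])
for n,i,k0 in(("top",t,'top0'),("side",b,'side0')):
    a=cv2.imread(f'pics/{k0}.png')[:,:,::-1]
    for nm,(u,v) in (dict(off=(380,142),jar=(289,137),tape=(157,206)) if n=="top" else dict(off=(422,330),jar=(390,217),tape=(286,121))).items():
        T=a[v-22:v+22,u-24:u+24].copy(); r=cv2.matchTemplate(i[v-32:v+32,u-34:u+34].copy(),T,cv2.TM_CCOEFF_NORMED); print(n,nm,np.subtract(cv2.minMaxLoc(r)[3],10),r.max().round(3))
E
```

```text
t 21.33 n,u,z 0.2977 0.5513 0.2105 F [ 1.1 -0.2  0.1] grip 0.087
shift cm [-20.21  -5.21   0.99] tool x at deg -176.66 want 183.1
top (108.46078491210938, 179.1787109375) 2.9781737 n [0.4345 0.4341 0.5426 0.543 ] u [ 0.1419 -0.0372 -0.0375  0.1417]
side (108.80399322509766, 180.1781768798828) 2.9322145 n [0.4347 0.4341 0.543  0.5435] u [ 0.1396 -0.0405 -0.0409  0.1393]
top off [0 0] 0.997
top jar [0 0] 0.997
top tape [0 0] 0.999
side off [0 0] 0.977
side jar [0 0] 0.99
side tape [0 0] 0.994
```

View pics/c20.png

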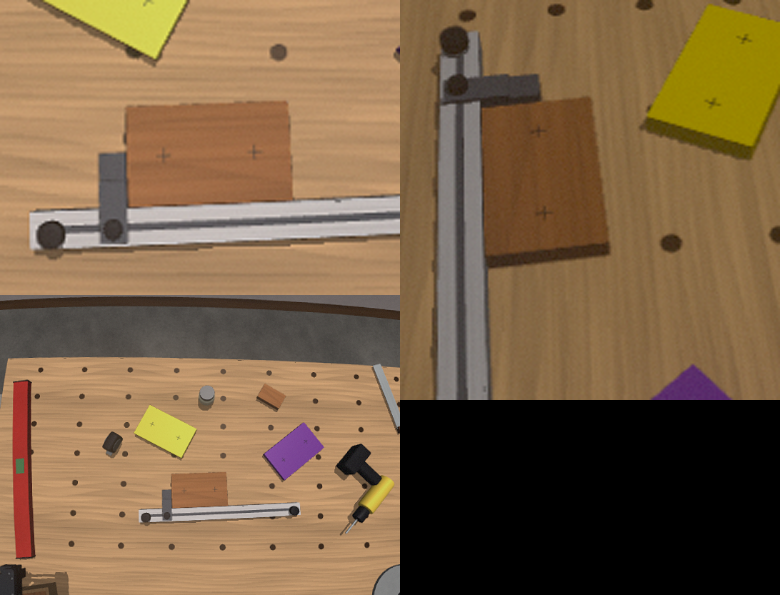

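The final picture shows the board's end on the stop face (top crop x≈126) and its long edge along the fence. The jar, tape measure and offcut show 0 px shift in both views, and the arm is clear.

```bash
python3 -c "
from rig import robot
print(robot.hand_in())"
```

```text
the job is handed in; nothing more can be done
None
```

I pushed the board flat along the bench until its long edge lay against the fence and its end butted against the stop, then handed the job in at about 21 s of the 64 s allowed. I pushed the long edge with the open fingers, then the end with the shut fingers, then pressed the long edge once more to seat it.

**Contact:** on each final press the force rose while the board stopped moving: 5.4 N and 7.3 N at the fence, 9.8 N at the stop.

**Last camera check:**

| | Top view | Side view | Target (measured) |
|---|---|---|---|
| Board angle | 2.98° | 2.93° | fence 3.1° |
| Long edge across the fence (m) | 0.434 | 0.434 | fence face 0.434 |
| Board end along the fence (m) | 0.142 | 0.139 | stop face 0.140 |

The two views differ by about 2 mm at the board's end, which is within the calibration. After the final fence press I checked the stop contact only by camera; I did not press against it again.

**Bystanders:** the offcut, tape measure and jar showed no shift in either view.

**What disagreed:** the true fingertip height was about 39 mm above what the reported pose implies. The first pass therefore went over the board without touching it. I corrected the height from the images and repeated the push.

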